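# Lift a rover wheel off its hook with the fork and set it in the roller saddle

## Robot

A 7-joint arm with a two-finger parallel gripper is mounted at the origin on the work surface. World frame = base frame: x ahead of the robot, y to its left, z up, the work surface at z = 0. Lengths are in m, angles in rad, forces in N, time in s.
With the tool pointing down it reaches from about 0.35 to 0.9 m from the base axis. Payload 19.9 kg.
Tool frame: the origin (TCP) lies between the finger pads; the fingertips stand 19 mm ahead of it and the grasp point (between the pads) is the TCP; z points along the fingers, y is the direction in which the jaws open and shut (so a half turn about z gives the same grasp; the last joint's range is limited). The gripper opens to 94 mm and grips with 3 to 60 N. Pads are 16 mm wide; open, the fingers measure 119 mm over their backs; the gripper's body (75 mm by 177 mm) begins 78 mm behind the grasp point.
Start: joints at [-1.381, 0.417, -0.01, 1.614, 0.005, 1.111, -0.053], TCP at [0.144, 0.608, 0.224] pointing down, gripper open.
Joint ranges: [-2.81, 2.81], [-0.39, 2.02], [-1.27, 1.25], [0.06, 2.57], [-1.19, 4.33], [0.19, 2], [-2.82, 2.82]. Speed limits (rad/s): [1.89, 1.89, 2.39, 2.39, 3.01, 3.01, 3.01].

## Interface

Orientations are given as a 3x3 rotation matrix whose columns are the frame's x, y, z axes.
In Python, from rig import robot gives the robot as it stands. Calls block until the motion is done:
- robot.move_ptp(position, orientation): joint-space move of the TCP to a pose.
- robot.move_linear(position, velocity=0.15, frame=None, threshold=None): straight line of the TCP; frame=None keeps the orientation; velocity is the mean speed in m/s. With threshold (N) it stops when the force on the tool has changed by that much, and returns True; else False.
- robot.goto_joints(angles): joint-space move.
- robot.gripper_to(opening): finger opening in m; the grip force is fixed at half the most; returns when the fingers have stopped.
- robot.pause(seconds).
- robot.ik(position, orientation): joint angles nearest the present ones, or None.
- robot.get_state(): the state.
- robot.grab_frame(name): name is "scene" or "top"; returns the picture (420x560x3 uint8, red, green, blue); there is no depth.
- robot.camera_info(name): a dict with "fx", "fy", "cx", "cy" (pixels), "dist" ([k1, k2, p1, p2, k3] as OpenCV has them; the pictures are not rectified), "rvec" (rotation vector, rad) and "tvec" (3), from world to camera coordinates, as OpenCV has them. Camera axes: x right, y down, z forward; pixel columns grow to the right and rows downward; lengths in m; the calibration is good to about 2 mm. A picture is of the moment at which its call begins. camera_info takes no time and is no camera call.
A pose or a line that the arm cannot do raises robot.PlanningError and nothing moves.
- robot.sign_off(): hands the job in, once; it reports no verdict.
The state is a dict: "time": time; "qpos": joint angles; "joint_vel": joint speeds; "effort": joint torques, N m; "ee_pos": TCP position; "tool_rot": TCP orientation; "force": force on the tool from outside, world axes, zero at the start; "moment": the same for the moment, N m; "opening": finger opening in m.
Only numpy, scipy, OpenCV 4.12 (cv2) and the standard library are available. Lean on these libraries where they do the work, as an engineer would, in place of code of your own. Each camera call takes 0.05 s, during which the arm holds its last target. There are 200 camera calls.

## Task

The orange rover wheel's tyre has just been glued, so do not touch it with the gripper: use the yellow-handled lifting fork to lift the wheel up and off its hook, carry it on the fork and set it down gently, without dropping it or bearing down on it, squarely in the middle of the roller saddle on the blue jack. Then draw the fork out and stand it back on its blue mat. Leave everything else on the bench where it is.

Things in the scene. Friction and masses are not known exactly. Their poses are not given: they have to be found in the camera images.
- wheel: Orange wheel with a black rubber tyre, 120 mm outside diameter, 40 mm wide, with an open round bore of 56 mm diameter; 0.2 to 0.4 kg. Origin at its centre; its x axis is the wheel's axle line (y and z turn as the wheel rolls). It starts hung by its bore on the stand's hook, axle level and along the stand's x axis.
- stand: Fixed hook stand, grey base 12 mm thick, aluminium post. Origin on the bench below the middle of the hung wheel. Its steel hook is a level round rod, 10 mm thick, along the stand's x at y = 0, axis 193 mm above the bench, pointing to -x (robot side) from the post (front face at x = +75 mm, 36 mm wide, 237 mm high). Base: x -45 to 105 mm, y +-65 mm. Hung wheel's centre about 170 mm high.
- hook_end (a point): Top of the hook's upturned end: the rod turns up 34 mm to the robot side of the stand's origin, to 210 mm above the bench. The wheel must rise at least 13 mm from where it hangs to pass over it towards the stand's -x.
- fork: Loose lifting fork, 0.30 kg, standing on the mat, z up. Origin: centre of the underside of its dark heel block (30 x 56 x 26 mm in x, y, z). Two 8 mm round steel tines run along +x at y = +-16 mm, axis 6 mm above the underside, to x = 110 mm; their upturned ends top out 18 mm above the underside. The upright yellow handle (24 mm in x, 20 mm in y) reaches from 26 to 126 mm height.
- grip (a point): Place to pinch the fork's yellow handle from above, across its 20 mm (along the fork's y), firmly (80 N or more): over the fork's origin, 92 mm above its underside.
- tines (a point): Point midway between the two tines at the height of their axes, 65 mm ahead of the fork's origin: the wheel's middle is best carried here. The tines fit the bore together, one each side of the hook rod, and bear on the bore's upper wall when this point is about 19 mm above the wheel's centre.
- jack: Fixed blue jack (base 130 x 130 x 14 mm, origin under its centre) with a roller saddle: two grey rollers, 24 mm thick, 68 mm long, along the jack's x at y = +-38 mm. The tyre rests on both, wheel centre above the jack's origin, axle along its x. The saddle's height is not reported: seated, the wheel's centre is 121 to 166 mm above the bench. It holds the wheel's weight without sinking.
- mat: Fixed blue parking mat, 190 x 110 x 4 mm (x, y, z), origin at the centre of its underside on the bench. The fork starts on it with its heel about 30 mm to the robot side of the mat's centre.
- spare: Bystander: grey wheel with black tyre, 120 mm diameter, lying flat, 40 mm high; origin at its centre.
- glue: Bystander: small bottle with red cap, 40 mm diameter, 85 mm high; origin under its centre.
- jar: Bystander: glass jar with black lid, 54 mm diameter, 60 mm high; origin under its centre.
- driver: Bystander: screwdriver lying on the bench; origin under its middle, x along it.
- cup: Bystander: white mug, 76 mm diameter, 85 mm high; origin under its centre.
- wrench: Bystander: wrench lying on the bench; origin under its middle, x along it.
Things that resemble listed ones, but are neither listed nor needed, are in the scene too. What is shaped like the wheel but brown or pink is not meant.

How it is judged:
By the outcome, as a careful person would: the job done as asked, in the order asked, and still so for the second after the job is handed in, with the robot touching nothing.
It also fails if it takes over 72 s, if anything falls off the work surface, if the arm or the gripper's body presses on something with over 40 N, if the wrist force passes 120 N, or if a joint passes its speed limit or range.

## Working session

There is one attempt and no reset: what is moved stays moved. The work goes in short steps, each a Python script; the robot and the scene stay as the last script left them, time stands still between calls to the robot, and variables do not carry over. Pictures are saved under pics/ and viewed, about 8 in all and at most 12, crops included, and the job is handed in when it is done.

```bash
ls; mkdir -p pics; python3 - <<'E'
from rig import robot
import cv2, numpy as np
for n in("scene","top"):
    f=robot.grab_frame(n); cv2.imwrite(f"pics/{n}0.png",f[...,::-1])
    c=robot.camera_info(n); R=cv2.Rodrigues(np.array(c["rvec"]))[0]
    print(n,c,-R.T@np.array(c["tvec"]).ravel())
s=robot.get_state(); print(s["time"],s["ee_pos"],s["tool_rot"],s["force"],s["opening"])
E
```

```text
pics
scene {'fx': 417.1652017526305, 'fy': 417.1652017526305, 'cx': 278.655299462341, 'cy': 208.3414454917448, 'dist': array([-0.06598867,  0.        ,  0.        ,  0.        ,  0.        ]), 'rvec': array([ 1.95321234,  1.46291214, -0.58058482]), 'tvec': array([-0.2021474 , -0.21129467,  1.62941403])} [ 1.29543927 -0.20051718  1.01100398]
top {'fx': 425.3981688108766, 'fy': 425.3981688108766, 'cx': 282.68304321453627, 'cy': 211.40446901846968, 'dist': array([-0.01664473,  0.        ,  0.        ,  0.        ,  0.        ]), 'rvec': array([ 2.11413081, -2.16755688,  0.13355646]), 'tvec': array([0.07201465, 0.50372117, 1.45134682])} [0.29657145 0.03816135 1.50861453]
0.1 [0.14353769 0.60802042 0.22394174] [[-9.73249806e-01  2.29749416e-01 -1.43943921e-04]
 [ 2.29749447e-01  9.73249347e-01 -9.48406653e-04]
 [-7.78025466e-05 -9.56107628e-04 -9.99999540e-01]] [0.59635721 0.10755496 0.35913544] 0.09399648628625885
```

View pics/scene0.png

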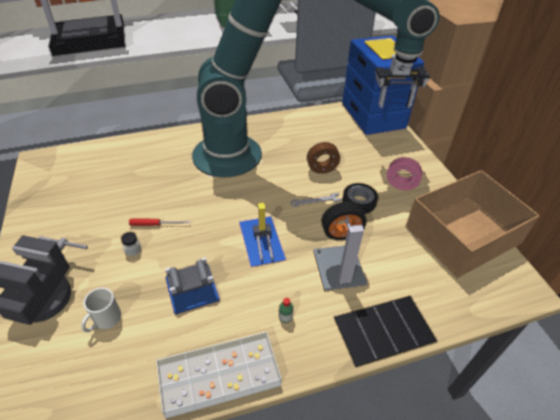

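View pics/top0.png

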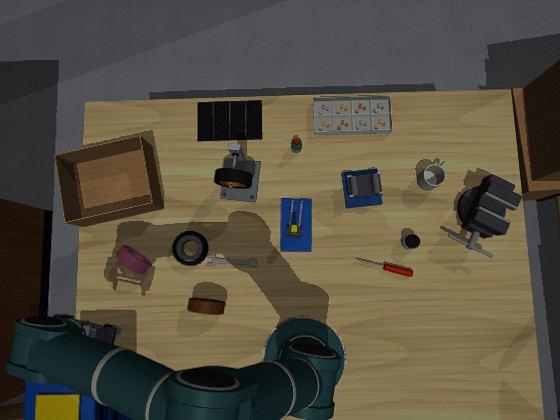

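Scene view: the orange wheel is on the stand at (345,220), the fork on its blue mat at (262,240), the blue jack at (192,285), and the spare at (360,197). The brown ring (323,157) and pink ring (405,173) are decoys. Next I'll take enlarged crops and mask measurements.

```bash
cat > h.py <<'E'
from rig import robot
import cv2, numpy as np
def cam(n):
    c=robot.camera_info(n); K=np.array([[c["fx"],0,c["cx"]],[0,c["fy"],c["cy"]],[0,0,1]])
    R=cv2.Rodrigues(np.array(c["rvec"]))[0]; t=np.array(c["tvec"]).ravel()
    return K,np.array(c["dist"]),R,t
def ray(n,uv):
    K,d,R,t=cam(n); p=cv2.undistortPoints(np.array(uv,float).reshape(-1,1,2),K,d).reshape(-1,2)
    return -R.T@t, np.c_[p,np.ones(len(p))]@R
def plane(n,uv,z):
    o,D=ray(n,uv); return o+D*((z-o[2])/D[:,2])[:,None]
def tri(uvs,uvt):
    o1,d1=ray("scene",uvs); o2,d2=ray("top",uvt); d1=d1[0];d2=d2[0]
    s=np.linalg.lstsq(np.c_[d1,-d2],o2-o1,rcond=None)[0]; a=o1+s[0]*d1;b=o2+s[1]*d2
    return (a+b)/2,np.linalg.norm(a-b)
def proj(n,P):
    K,d,R,t=cam(n); return cv2.projectPoints(np.array(P,float).reshape(-1,1,3),cv2.Rodrigues(R)[0],t,K,d)[0].reshape(-1,2)
def mask(img,lo,hi,roi):
    h=cv2.cvtColor(img,cv2.COLOR_RGB2HSV); m=cv2.inRange(h,lo,hi); z=np.zeros_like(m)
    x0,y0,x1,y1=roi; z[y0:y1,x0:x1]=m[y0:y1,x0:x1]; return z
def crop(img,roi,k,name):
    x0,y0,x1,y1=roi; cv2.imwrite(name,cv2.resize(img[y0:y1,x0:x1,::-1],None,fx=k,fy=k,interpolation=cv2.INTER_CUBIC))
def big(m):
    return max(cv2.findContours(m,cv2.RETR_EXTERNAL,cv2.CHAIN_APPROX_NONE)[0],key=cv2.contourArea).reshape(-1,2)
def rect(n,m,z):
    p=plane(n,big(m),z)[:,:2]; r=cv2.minAreaRect((p*1000).astype(np.float32)); return r
E
python3 - <<'E'
from h import *
S=cv2.imread("pics/scene0.png")[...,::-1].copy(); T=cv2.imread("pics/top0.png")[...,::-1].copy()
crop(T,(205,130,395,260),4.2,"pics/tcrop.png"); crop(S,(155,170,385,320),3.4,"pics/scrop.png")
B=((100,120,50),(125,255,255))
for n,I,rm,rj in(("top",T,(270,185,325,260),(335,160,392,215)),("scene",S,(230,205,290,270),(155,250,225,315))):
    print(n,"mat",rect(n,mask(I,*B,rm),.004),"jack",rect(n,mask(I,*B,rj),.014))
y=((20,120,60),(35,255,255))
for n,I,r in(("top",T,(270,215,325,245)),("scene",S,(245,195,280,245))):
    c=big(mask(I,*y,r)); print(n,"yellow",c.min(0),c.max(0),c.mean(0),rect(n,mask(I,*y,r),.130))
E
```

```text
top mat ((460.6961975097656, 13.618110656738281), (107.48358154296875, 185.80624389648438), 88.46907806396484) jack ((585.9793090820312, -223.522216796875), (128.7452392578125, 127.40404510498047), 4.790011882781982)
scene mat ((462.73272705078125, 13.93252182006836), (104.00447082519531, 183.36532592773438), 87.84756469726562) jack ((623.9682006835938, -222.3094482421875), (60.117645263671875, 122.8543701171875), 4.119743347167969)
top yellow [291 225] [297 234] [293.5        229.15384615] ((431.6736145019531, 22.66345977783203), (19.53189468383789, 29.40106201171875), 88.48670959472656)
scene yellow [258 203] [265 230] [261.5        215.61290323] ((479.56768798828125, 11.692310333251953), (20.920787811279297, 109.1882095336914), 75.20242309570312)
```

View pics/tcrop.png

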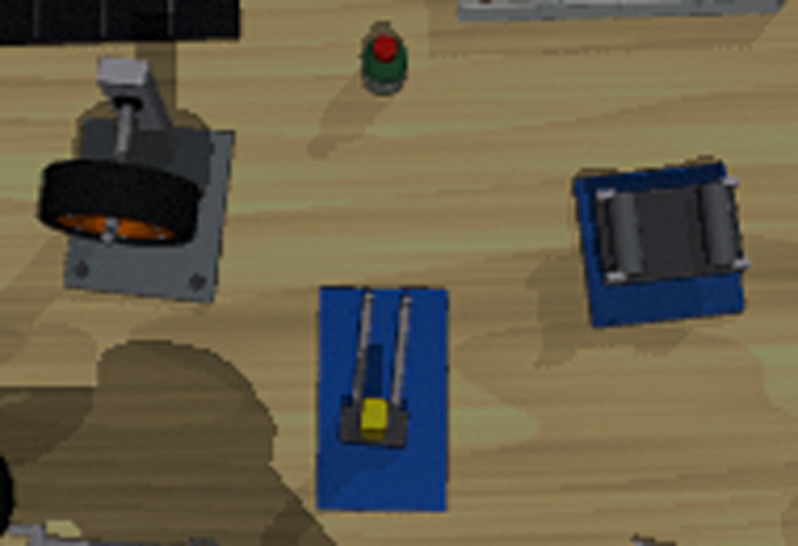

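View pics/scrop.png

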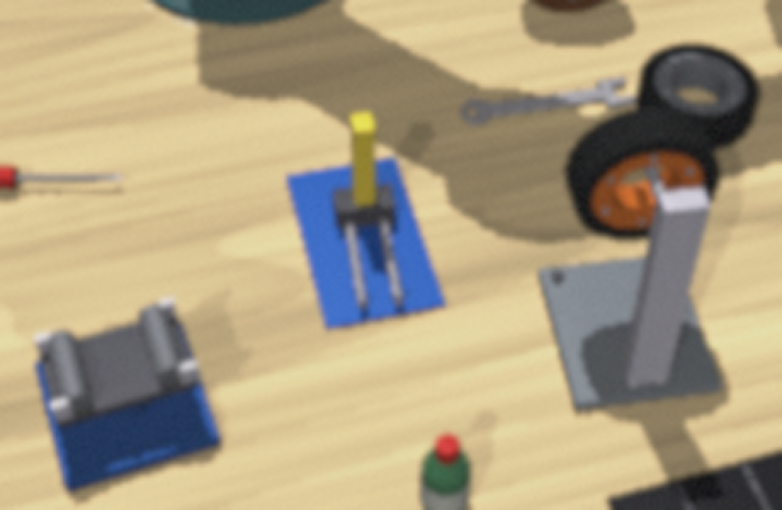

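```bash
cat >> h.py <<'E'
def R2(a): a=np.radians(a); return np.array([[np.cos(a),-np.sin(a)],[np.sin(a),np.cos(a)]])
def W(o,yaw,L): L=np.array(L,float).reshape(-1,3); return np.c_[L[:,:2]@R2(yaw).T+np.array(o[:2]),L[:,2]+(o[2] if len(o)>2 else 0)]
E
python3 - <<'E'
from h import *
t=lambda x,y:((x+.5)/4.2+205-.5,(y+.5)/4.2+130-.5); s=lambda x,y:((x+.5)/3.4+155-.5,(y+.5)/3.4+170-.5)
C=[tri(s(*a),t(*b)) for a,b in(((188,374),(605,194)),((168,306),(615,277)),((61,408),(730,183)),((43,340),(740,265)))]
for c in C: print(np.round(c[0]*1000,1),round(c[1]*1000,1))
S=cv2.imread("pics/scene0.png");T=cv2.imread("pics/top0.png")
k=4
out=[]
jack=((.586,-.2235),4.5); fork=((.437,.0225,.004),-7.6); st=((.6005,.2134),-7.2)
zr=np.mean([c[0][2] for c in C])
sq=lambda x0,x1,y0,y1,z:[[x0,y0,z],[x1,y0,z],[x1,y1,z],[x0,y1,z],[x0,y0,z]]
th=np.linspace(0,2*np.pi,40)
L=[W(*jack,sq(-.065,.065,-.065,.065,.014)),W(*jack,[[-.034,.038,zr],[.034,.038,zr]]),W(*jack,[[-.034,-.038,zr],[.034,-.038,zr]]),
 W(*fork,sq(-.012,.012,-.01,.01,.126)),W(*fork,sq(-.015,.015,-.028,.028,.026)),W(*fork,[[.015,.016,.006],[.11,.016,.006],[.11,.016,.018]]),W(*fork,[[.015,-.016,.006],[.11,-.016,.006],[.11,-.016,.018]]),
 W(*st,sq(-.045,.105,-.065,.065,.012)),W(*st,[[.075,-.018,.237],[.075,.018,.237]]),W(*st,[[.075,0,.193],[-.034,0,.193],[-.034,0,.21]])]
L+=[W(*st,[[x,.06*np.cos(a),.17+.06*np.sin(a)] for a in th]) for x in(-.02,.02)]
for n,I,roi in(("scene",S,(155,200,365,320)),("top",T,(205,140,395,250))):
    x0,y0,x1,y1=roi; B=cv2.resize(I[y0:y1,x0:x1],None,fx=k,fy=k,interpolation=cv2.INTER_CUBIC)
    for l in L:
        p=((proj(n,l)-[x0-.5,y0-.5])*k-.5).round().astype(int); cv2.polylines(B,[p.reshape(-1,1,2)],False,(0,255,0),1)
    cv2.imwrite(f"pics/ov_{n}.png",B[:, :800])
for sg in(0,180):
    for nm,(o,y,z) in dict(fork=(fork[0],fork[1],.096),stand=((.535,.22),-7.2,.25),jack=((.52,-.23),4.5,.25)).items():
        r=R2(y+sg); M=np.eye(3); M[:2,0]=r[:,0]; M[:2,1]=-r[:,1]; M[2,2]=-1
        q=robot.ik([o[0],o[1],z],M); print(sg,nm,None if q is None else np.round(q,2))
E
```

```text
[ 618.1 -171.4   71.8] 0.2
[ 548.4 -175.5   74.7] 0.5
[ 624.2 -273.2   73.6] 0.8
[ 555.5 -278.3   74.6] 1.2
0 fork [-0.87  0.39  0.88  2.19 -0.45  0.74 -1.39]
0 stand [-1.    0.38  0.72  1.72 -0.27  1.14 -1.9 ]
0 jack [-0.44  0.48  1.07  1.75 -0.45  1.18 -0.73]
180 fork [-0.62  0.31  0.57  2.19 -0.26  0.7   1.57]
180 stand [-0.68  0.32  0.29  1.71 -0.1   1.13  1.09]
180 jack [-0.49  0.54  1.18  1.75 -0.53  1.22  2.48]
```

View pics/ov_scene.png

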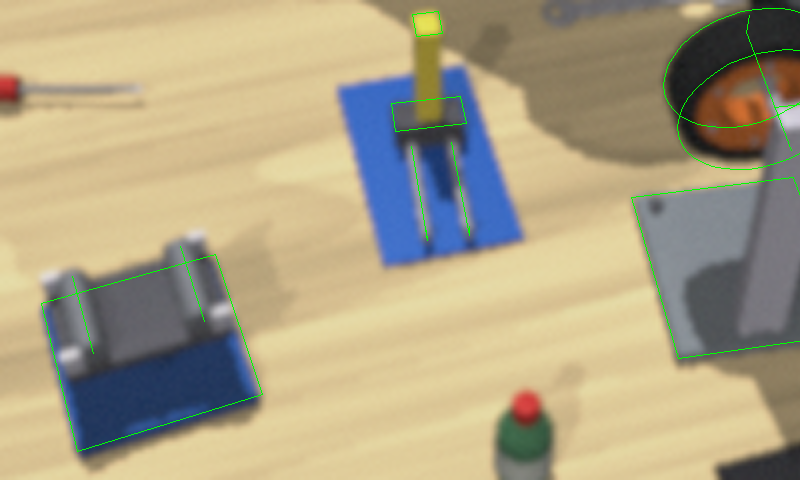

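View pics/ov_top.png

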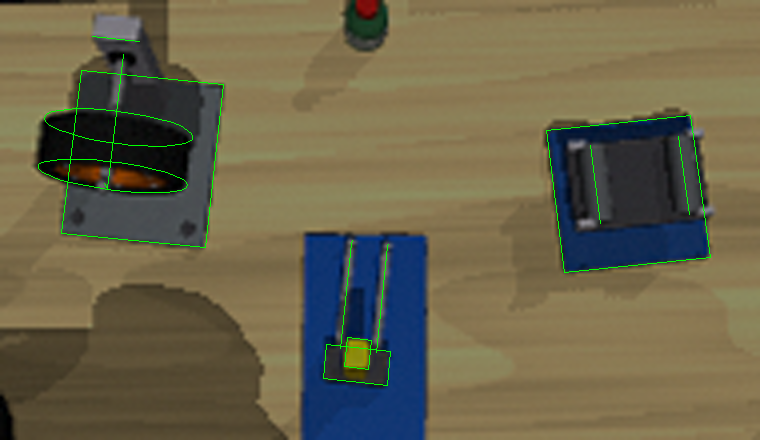

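Both overlays fit: the wheel hangs at the stand's hook (orange at top (107,175)), the fork tines and handle line up, and the jack base matches. The brown, pink and grey wheels are elsewhere. I'll grasp the fork now.

```bash
cat >> h.py <<'E'
FORK=np.array([.437,.0225]);FY=-7.6; ST=np.array([.6005,.2134]);SY=-7.2; JK=np.array([.5862,-.224]);JY=4.2
def M(yaw):
    r=R2(yaw); m=np.eye(3); m[:2,0]=r[:,0]; m[:2,1]=-r[:,1]; m[2,2]=-1; return m
def st(tag=""):
    s=robot.get_state(); print(tag,"t",round(s["time"],2),"p",np.round(np.array(s["ee_pos"])*1000,1),"F",np.round(s["force"],2),"M",np.round(s["moment"],3),"o",round(s["opening"]*1000,1)); return s
E
python3 - <<'E'
from h import *
robot.move_linear([.144,.608,.33],.25)
robot.move_ptp([*FORK,.29],M(FY)); st("above")
robot.move_linear([*FORK,.096],.12); st("at")
robot.gripper_to(.01); st("closed")
robot.move_linear([*FORK,.22],.08); robot.pause(.3); st("up")
for n,r in(("scene",(180,150,320,270)),("top",(250,170,340,247))):
    crop(robot.grab_frame(n),r,4,f"pics/g_{n}.png")
a=cv2.imread("pics/g_scene.png");b=cv2.imread("pics/g_top.png")
h=max(a.shape[0],b.shape[0]); P=lambda i:cv2.copyMakeBorder(i,0,h-i.shape[0],0,0,0)
c=cv2.hconcat([P(a),P(b)]); print(c.shape); cv2.imwrite("pics/g.png",cv2.resize(c,None,fx=800/c.shape[1],fy=800/c.shape[1]))
E
```

```text
above t 3.01 p [437.1  23.1 290. ] F [-0.34  0.31  0.04] M [-0.008  0.142 -0.021] o 93.6
at t 4.78 p [437.3  22.6  96.4] F [-0.56 -0.67 -0.13] M [ 0.009  0.147 -0.011] o 94.1
closed t 5.9 p [436.8  22.5  95.9] F [ 0.5   0.5  -2.52] M [0.027 0.211 0.02 ] o 20.1
up t 7.9 p [437.   22.5 219.9] F [ 0.65  0.25 -2.99] M [-0.001  0.17   0.033] o 19.8
(480, 920, 3)
```

View pics/g.png

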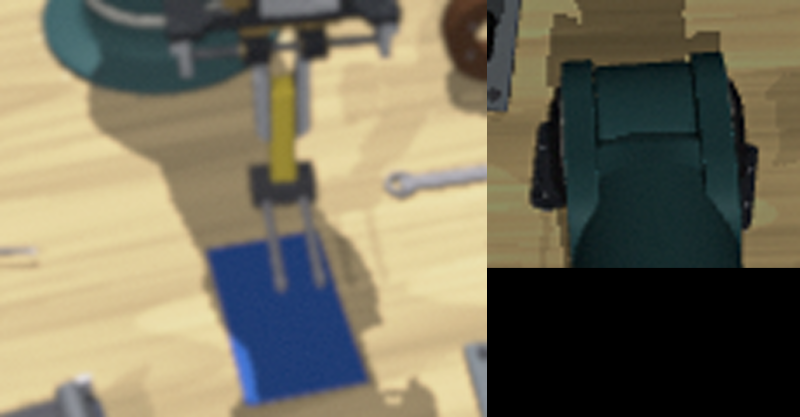

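Grasp held: the fork hangs level with tips at about scene (260,233) and (273,231). Next is the pre-insert pose, then a check.

```bash
python3 - <<'E'
from h import *
t=proj("scene",W((*FORK,.128),FY,[[.11,-.016,.018],[.11,.016,.018]])); print("predicted lifted tips",t.round(1))
robot.move_linear([*FORK,.252],.1)
p=W(ST,SY,[[-.168,0,.252]])[0]
robot.move_linear(p,.15,M(SY)); robot.pause(.2); st("pre")
f=robot.grab_frame("scene"); r=(290,130,400,250); crop(f,r,5,"pics/pre.png")
B=cv2.imread("pics/pre.png")
th=np.linspace(0,2*np.pi,40)
for l in [W(ST,SY,[[-.168+.015,y,.166],[-.168+.11,y,.166],[-.168+.11,y,.178]]) for y in(-.016,.016)]+[W(ST,SY,[[x,.028*np.cos(a),.17+.028*np.sin(a)] for a in th]) for x in(-.02,.02)]+[W(ST,SY,[[x,.06*np.cos(a),.17+.06*np.sin(a)] for a in th]) for x in(-.02,.02)]:
    q=((proj("scene",l)-[r[0]-.5,r[1]-.5])*5-.5).round().astype(int); cv2.polylines(B,[q.reshape(-1,1,2)],False,(0,255,0),1)
A=cv2.imread("pics/pre.png"); cv2.imwrite("pics/pre2.png",cv2.resize(cv2.hconcat([A,B]),(800,436)))
g=robot.grab_frame("top"); cv2.imwrite("pics/pretop.png",g[...,::-1])
E
```

```text
predicted lifted tips [[260.8 229.6]
 [272.2 228.3]]
pre t 10.23 p [433.9 234.1 252.1] F [-0.35 -0.17 -2.16] M [0.007 0.162 0.011] o 20.0
```

View pics/pre2.png

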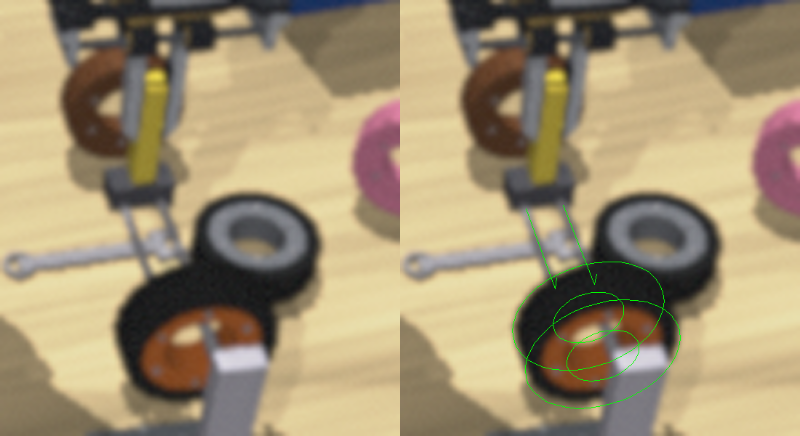

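The fork and tines match prediction (tips near crop (150,275)). The wheel outline looks offset by a few px from the model, so I'll do one numeric check of hook and wheel extents.

```bash
python3 - <<'E'
from h import *
t=lambda x,y:((x+.5)/4.2+205-.5,(y+.5)/4.2+130-.5)
loc=lambda P:(P[:,:2]-ST)@R2(SY)*1000
print("rod top",loc(plane("top",[t(125,108),t(119,155)],.198)).round(1))
S=cv2.imread("pics/scene0.png")[...,::-1].copy(); T=cv2.imread("pics/top0.png")[...,::-1].copy()
th=np.linspace(0,2*np.pi,200)
mod=np.vstack([W(ST,SY,[[x,.06*np.cos(a),.17+.06*np.sin(a)] for a in th]) for x in(-.02,.02)])
for n,I,roi in(("top",T,(205,155,262,195)),("scene",S,(310,190,375,250))):
    h=cv2.cvtColor(I,cv2.COLOR_RGB2HSV)
    dark=mask(I,(0,0,0),(180,255,48),roi); org=mask(I,(5,150,50),(17,255,255),roi)
    m=dark|org; m=cv2.morphologyEx(m,cv2.MORPH_OPEN,np.ones((3,3),np.uint8)); c=big(m)
    p=proj(n,mod); print(n,"meas",c.min(0),c.max(0),"model",p.min(0).round(1),p.max(0).round(1))
    cc=big(org); print(" orange",cc.min(0),cc.max(0))
    for k in range(0,180,30):
        v=np.array([np.cos(np.radians(k)),np.sin(np.radians(k))]); print("  dir",k,(c@v).min().round(1),(c@v).max().round(1),"model",(p@v).min().round(1),(p@v).max().round(1))
for ax in((.01,0,0),(0,.01,0),(0,0,.01)):
    b=np.array([*ST,.17]); print("10mm",ax,*(np.diff(proj(n,[b,b+ax]),axis=0).round(2) for n in("top","scene")))
E
```

```text
rod top [[66.3  1.3]
 [29.6  1.5]]
top meas [215 161] [253 188] model [214.  166.7] [252.7 187.7]
 orange [233 182] [245 186]
  dir 0 215.0 253.0 model 214.0 252.7
  dir 30 272.1 310.0 model 271.1 310.6
  dir 60 254.9 286.9 model 253.7 287.0
  dir 90 161.0 188.0 model 166.7 187.7
  dir 120 15.9 50.5 model 23.3 50.5
  dir 150 -135.1 -95.2 model -132.1 -94.6
scene meas [322 195] [374 237] model [320.5 201.5] [366.6 241.9]
 orange [329 215] [346 237]
  dir 0 322.0 374.0 model 320.5 366.6
  dir 30 387.6 427.0 model 386.3 430.2
  dir 60 340.9 374.9 model 344.0 383.3
  dir 90 195.0 237.0 model 201.5 241.9
  dir 120 -12.9 39.2 model -2.0 43.0
  dir 150 -223.4 -166.0 model -208.7 -163.6
10mm (0.01, 0, 0) [[-0.02 -3.03]] [[1.42 2.56]]
10mm (0, 0.01, 0) [[-3.09  0.09]] [[ 3.32 -0.72]]
10mm (0, 0, 0.01) [[-0.41 -0.68]] [[ 0.47 -2.48]]
```

The top view agrees within about 1.5 mm (rod y offset +1.4, wheel −1). I'll insert with a force guard, then lift.

```bash
python3 - <<'E'
from h import *
hit=robot.move_linear(W(ST,SY,[[-.066,0,.252]])[0],.06,threshold=4); st(f"in {hit}")
f=robot.grab_frame("scene"); r=(290,130,400,250); crop(f,r,5,"pics/in.png")
if not hit:
    p=W(ST,SY,[[-.066,0,.252]])[0]
    for z in (.262,.268,.271,.274,.277,.280,.285):
        robot.move_linear([p[0],p[1],z],.03); st(f"z{z}")
    f=robot.grab_frame("scene"); crop(f,r,5,"pics/lift.png")
    c=cv2.hconcat([cv2.imread("pics/in.png"),cv2.imread("pics/lift.png")]); cv2.imwrite("pics/lift2.png",cv2.resize(c,(800,436)))
E
```

```text
in False t 12.18 p [534.8 221.8 252.1] F [ 0.13  0.08 -3.53] M [0.012 0.16  0.011] o 20.0
z0.262 t 12.72 p [535.  221.7 262.1] F [ 0.38  0.   -3.7 ] M [0.015 0.184 0.042] o 19.5
z0.268 t 13.07 p [535.1 221.7 268.2] F [-0.   -0.89 -3.28] M [-0.053  0.141  0.016] o 20.2
z0.271 t 13.32 p [535.1 221.7 271.2] F [ 0.11 -0.48 -2.52] M [0.007 0.18  0.041] o 19.6
z0.274 t 13.57 p [535.  221.7 274.1] F [-0.14  0.42 -3.26] M [0.041 0.162 0.062] o 19.7
z0.277 t 13.82 p [535.  221.7 277. ] F [-0.09  0.88 -6.02] M [0.004 0.356 0.007] o 19.9
z0.28 t 14.07 p [535.1 221.7 280.1] F [-0.33  0.01 -4.32] M [ 0.009  0.341 -0.04 ] o 20.4
z0.285 t 14.38 p [535.1 221.7 285.2] F [ 0.45  0.12 -5.22] M [ 0.015  0.338 -0.038] o 19.6
```

View pics/lift2.png

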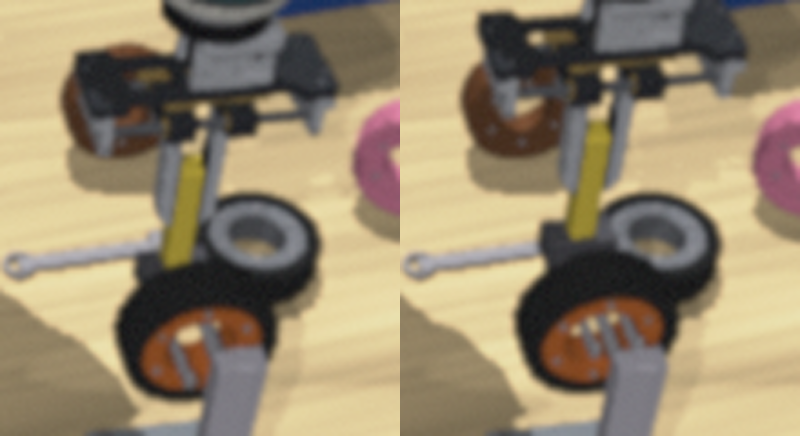

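The tines straddle the rod in the bore (crop (590,340)) and the wheel has risen with no fork pitch. Next: finish the lift, withdraw, and carry to above the jack.

```bash
python3 - <<'E'
from h import *
p=W(ST,SY,[[-.066,0,.303]])[0]
robot.move_linear(p,.04); st("lifted")
hit=robot.move_linear(W(ST,SY,[[-.2,0,.303]])[0],.07,threshold=5); st(f"out {hit}")
if not hit:
    robot.move_linear(W(JK,JY,[[-.066,0,.303]])[0],.13,M(JY)); robot.pause(.4); st("overjack")
    for n in("scene","top"): cv2.imwrite(f"pics/oj_{n}.png",robot.grab_frame(n)[...,::-1])
    B=[]
    zc=.303-.092+.006-.019
    th=np.linspace(0,2*np.pi,60)
    for n,r in(("scene",(140,190,250,320)),("top",(320,140,410,246))):
        x0,y0,x1,y1=r;A=cv2.resize(cv2.imread(f"pics/oj_{n}.png")[y0:y1,x0:x1],None,fx=4,fy=4,interpolation=cv2.INTER_CUBIC)
        for x in(-.02,.02):
            l=W(JK,JY,[[x,.06*np.cos(a),zc+.06*np.sin(a)] for a in th]); q=((proj(n,l)-[x0-.5,y0-.5])*4-.5).round().astype(int); cv2.polylines(A,[q.reshape(-1,1,2)],True,(0,255,0),1)
        B.append(cv2.copyMakeBorder(A,0,520-A.shape[0],0,0,0))
    cv2.imwrite("pics/oj.png",cv2.hconcat(B))
E
```

```text
lifted t 15.03 p [535.  221.7 303. ] F [-0.67  1.05 -5.52] M [0.025 0.389 0.01 ] o 19.9
out False t 17.1 p [402.3 238.4 303. ] F [ 0.19 -0.26 -5.43] M [-0.018  0.362 -0.033] o 19.9
overjack t 21.36 p [ 520.4 -228.8  303. ] F [ 0.27  0.06 -4.68] M [0.037 0.409 0.025] o 19.9
```

View pics/oj.png

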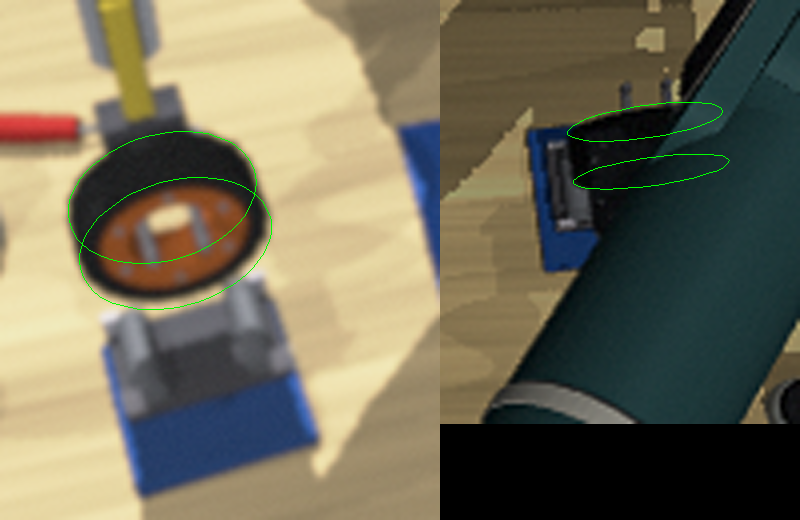

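The wheel hangs level over the saddle (scene crop wheel (170,220), rollers (185,340)) and the model nearly coincides. I'll refine its fore-aft position on the fork from the orange rim ellipse.

```bash
python3 - <<'E'
from h import *
S=cv2.imread("pics/oj_scene.png")[...,::-1].copy();T=cv2.imread("pics/oj_top.png")[...,::-1].copy()
m=mask(S,(3,130,50),(17,255,255),(155,225,210,270)); h=cv2.convexHull(big(m)); e=cv2.fitEllipse(h); print(e)
o,D=ray("scene",[e[0]]); D=D[0]; n=np.array([*R2(JY)[:,1],0]); s=((np.array([*JK,0])-o)@n)/(D@n); P=o+s*D
print("orange centre local",((P[:2]-JK)@R2(JY)*1000).round(1),"z",P[2].round(4))
g=cv2.cvtColor(T,cv2.COLOR_RGB2GRAY)
for c in range(360,382,3): print(c,g[158:178,c])
th=np.linspace(0,2*np.pi,200)
for x in(.015,.02): 
    q=proj("top",W(JK,JY,[[x,.06*np.cos(a),.198+.06*np.sin(a)] for a in th])); print(x,[(c,round(q[np.abs(q[:,0]-c)<1.0][:,1].min(),1)) for c in range(365,382,3)])
# which z/x fits the stand picture top bore/tips
print("tips model",proj("top",W((*W(JK,JY,[[-.066,0,0]])[0][:2],.211),JY,[[.11,-.016,.018],[.11,.016,.018]])).round(1))
E
```

```text
((183.01361083984375, 249.0216064453125), (24.577491760253906, 38.89204025268555), 73.74655151367188)
orange centre local [-0.5  0. ] z 0.1819
360 [77 81 86 87 85 85 86 86 85 86 93 45  3  6  7 19 18 23 33 14]
363 [79 80 86 88 87 86 86 86 85 86 46  1  5  9 13 17 16 15 13 14]
366 [79 81 71 63 48 47 64 64 63 62  4  8  9  6  8  9 11 16 13 10]
369 [79 82 87 88 88 88 89 86 88 45  2  9 10  7  6  8  7  7 15 14]
372 [80 82 88 87 87 88 89 86 88  3  9  9  6  8  4  6  8  9 14 14]
375 [79 83 58 34 55 52 63 62 52  7 13  6  9 12  9 11 14 10 35 45]
378 [ 81  83 108 149 148 148 148 115  50  28  18  10  14  14  47  51  47  47
  44  35]
381 [ 1  7  2  2  0 21 49 29  5 26 59 61 59 56 54 51 49 51 26 28]
0.015 [(365, np.float64(168.3)), (368, np.float64(167.8)), (371, np.float64(167.4)), (374, np.float64(167.1)), (377, np.float64(166.8)), (380, np.float64(166.7))]
0.02 [(365, np.float64(166.7)), (368, np.float64(166.2)), (371, np.float64(165.7)), (374, np.float64(165.4)), (377, np.float64(165.2)), (380, np.float64(165.1))]
tips model [[376.6 159.7]
 [366.3 160.7]]
```

Both views put the wheel about 2–3 mm toward the robot on the tines, so I'll shift the fork +2.5 mm. Then I'll lower it in small steps, watching weight and moment for seating.

```bash
cat >> h.py <<'E'
def avg(n=8):
    a=[]
    for _ in range(n): robot.pause(.015); s=robot.get_state(); a.append([*s["force"],s["moment"][1]])
    return np.mean(a,0)
E
python3 - <<'E'
from h import *
p=W(JK,JY,[[-.0635,0,0]])[0]
robot.move_linear([p[0],p[1],.277],.06); robot.pause(.2); print(avg().round(2))
z=.277
while z>.226:
    z-=.003; robot.move_linear([p[0],p[1],z],.025); a=avg(); print(round(z,3),a.round(2))
    if a[3]<.25 and a[2]>-4.2: break
st()
for n in("scene","top"): cv2.imwrite(f"pics/seat_{n}.png",robot.grab_frame(n)[...,::-1])
E
```

```text
[-0.11 -0.12 -5.57  0.33]
0.274 [-0.04  0.29 -5.42  0.34]
0.271 [-0.19  0.1  -5.34  0.33]
0.268 [-0.04  0.09 -5.58  0.35]
0.265 [ 0.27 -0.07 -5.4   0.34]
0.262 [ 0.11 -0.01 -5.69  0.36]
0.259 [-0.01  0.15 -5.33  0.34]
0.256 [-0.11  0.11 -5.41  0.35]
0.253 [-0.06  0.2  -5.5   0.36]
0.25 [-0.21 -0.07 -5.9   0.33]
0.247 [ 0.13  0.   -5.3   0.33]
0.244 [ 0.1  -0.01 -5.63  0.34]
0.241 [ 0.22  0.16 -5.53  0.35]
0.238 [ 0.06  0.04 -5.    0.35]
0.235 [-0.02 -0.05 -2.89  0.17]
 t 27.98 p [ 523.  -228.7  235.1] F [-0.34  0.28 -2.22] M [-0.022  0.186 -0.009] o 19.8
```

```bash
python3 - <<'E'
from h import *
p=W(JK,JY,[[-.0635,0,0]])[0]
hit=robot.move_linear([p[0],p[1],.215],.03,threshold=3); print(hit,avg().round(2))
for n in("scene","top"): cv2.imwrite(f"pics/low_{n}.png",robot.grab_frame(n)[...,::-1])
B=[];zc=.132;th=np.linspace(0,2*np.pi,60)
for n,r in(("scene",(140,210,250,325)),("top",(330,140,410,246))):
    x0,y0,x1,y1=r;A=cv2.resize(cv2.imread(f"pics/low_{n}.png")[y0:y1,x0:x1],None,fx=4,fy=4,interpolation=cv2.INTER_CUBIC)
    L=[W(JK,JY,[[x,.06*np.cos(a),zc+.06*np.sin(a)] for a in th]) for x in(-.02,.02)] if n=="top" else []
    L+=[W(JK,JY,[[-.034,y,.083],[.034,y,.083]]) for y in(-.038,.038)]
    for l in L:
        q=((proj(n,l)-[x0-.5,y0-.5])*4-.5).round().astype(int); cv2.polylines(A,[q.reshape(-1,1,2)],True,(0,255,0),1)
    B.append(cv2.copyMakeBorder(A,0,480-A.shape[0],0,0,0))
cv2.imwrite("pics/low.png",cv2.hconcat(B))
E
```

```text
False [-0.05  0.06 -3.07  0.17]
```

View pics/low.png

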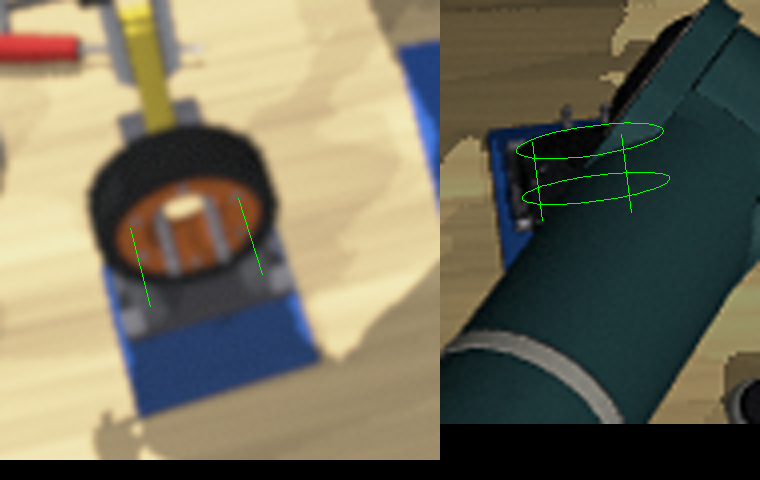

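Seated: the tyre sits between both rollers with the weight off the fork, and the tines are free in the bore (scene crop (165,230), (215,230)). I'll draw out and park the fork.

```bash
python3 - <<'E'
from h import *
q=W(JK,JY,[[-.19,0,.215]])[0]
hit=robot.move_linear(q,.06,threshold=3.5); st(f"drawn {hit}")
if not hit:
    robot.move_linear([*FORK,.2],.13,M(FY)); st("over mat")
    for n in("scene","top"): cv2.imwrite(f"pics/c_{n}.png",robot.grab_frame(n)[...,::-1])
    robot.move_linear([*FORK,.112],.1)
    hit=robot.move_linear([*FORK,.0945],.02,threshold=4); st(f"down {hit}")
E
```

```text
drawn False t 31.38 p [ 396.9 -237.9  215. ] F [ 0.65  0.2  -3.5 ] M [-0.042  0.186 -0.003] o 19.7
over mat t 33.57 p [437.   22.1 200. ] F [-0.38  0.1  -2.99] M [-0.031  0.186  0.029] o 19.6
down True t 35.46 p [436.9  22.5  95.8] F [0.2  0.   5.49] M [ 0.061  0.069 -0.035] o 20.0
```

```bash
python3 - <<'E'
from h import *
robot.gripper_to(.07); robot.pause(.2); st("rel")
robot.move_linear([*FORK,.27],.12)
robot.move_ptp([.3,.36,.33],M(60)); robot.pause(.3); s=st("away")
for n in("scene","top"): cv2.imwrite(f"pics/f_{n}.png",robot.grab_frame(n)[...,::-1])
a=cv2.imread("pics/f_scene.png")[170:320,150:390]; b=cv2.imread("pics/f_top.png")[130:260,205:395]
a=cv2.resize(a,(400,250),interpolation=3); b=cv2.resize(b,(800,547),interpolation=3)
b[:]=b; T=cv2.imread("pics/f_top.png")
A=cv2.resize(cv2.imread("pics/f_top.png")[150:250,265:395],None,fx=3,fy=3,interpolation=2); C=cv2.resize(cv2.imread("pics/f_scene.png")[190:320,150:290],None,fx=2.9,fy=2.9,interpolation=2)
def dr(I,n,x0,y0,k):
    th=np.linspace(0,2*np.pi,60)
    for x in(-.02,.02):
        l=W(JK,JY,[[x,.06*np.cos(t),.132+.06*np.sin(t)] for t in th]); q=((proj(n,l)-[x0-.5,y0-.5])*k-.5).round().astype(int); cv2.polylines(I,[q.reshape(-1,1,2)],True,(0,255,0),1)
dr(A,"top",265,150,3)
h=max(A.shape[0],C.shape[0]); P=lambda i:cv2.copyMakeBorder(i,0,h-i.shape[0],0,0,0)
o=cv2.hconcat([P(A),P(C)]); print(o.shape); cv2.imwrite("pics/final.png",o)
T=T[...,::-1].copy(); d=mask(T,(0,0,0),(180,255,40),(335,150,395,215)); c=big(d); print("dark",c.min(0),c.max(0))
th=np.linspace(0,2*np.pi,200); p=proj("top",np.vstack([W(JK,JY,[[x,.06*np.cos(t),.132+.06*np.sin(t)] for t in th]) for x in(-.02,.02)])); print("model",p.min(0),p.max(0))
E
```

```text
rel t 36.57 p [436.4  22.5  95.6] F [-0.18  0.29 -0.42] M [-0.032  0.13   0.018] o 70.2
away t 39.85 p [300.4 359.6 330. ] F [-0.22 -0.28 -0.76] M [-0.059  0.138 -0.005] o 69.9
(377, 796, 3)
dark [346 171] [387 194]
model [348.60028377 170.24296505] [386.98700357 190.60557867]
```

View pics/final.png

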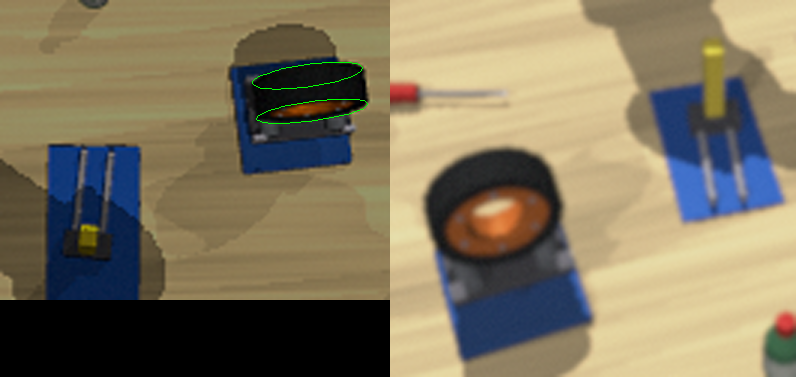

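The wheel sits upright in the saddle, with its outline within about 1 px of the centred model (top crop (310,95)). The fork stands on its mat (top crop (88,240)).

```bash
python3 -c "
from rig import robot; print(robot.sign_off())"
```

```text
the job is handed in; nothing more can be done
None
```

I lifted the orange wheel off its hook with the fork and set it down in the middle of the jack's roller saddle. Then I drew the fork out without contact, stood it back on its mat and handed the job in at about 40 s of robot time.

**Wheel:** Its weight came off the fork cleanly at a wheel-centre height of about 132 mm. In the last top view its front and back edges were within 1 px (about 3 mm) of a centred wheel. Its left and right edges and yaw were judged only by eye, because other dark parts spoiled that mask.

**Fork:** It stands on its mat at its original spot. It touched down with about 8 N when I parked it.

**Disagreements and unchecked points:**
- **Fore-aft correction:** Before lowering, both views suggested the wheel sat 2–3 mm toward the robot on the tines, so I moved the fork 2.5 mm forward. Part of that offset may only have been the tyre's rounded shoulders.
- **Rim ellipse:** One estimate of the wheel's position from the orange rim was too unreliable to use by itself.
- **Grip force:** The task asked for 80 N or more on the handle, but the gripper allows only about 30 N. The fork showed no slip or tilt in the pictures.
- **Other items:** I didn't check the bystanders one by one at the end. The arm sensed no unexpected contact at any point I checked.

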